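# Seat the drum caps and hold back the belt tensioner

## Task

The bench edge sander is open for a belt change. First press the two round metal caps on top of its drums fully down until each is home on its drum; then, with the gripper at the upright black handle, push the sprung tensioner arm back towards the drums, past the click of its pawl, and hold it there, short of its end stop, so that a belt could be slipped on. Finish while still holding the arm back (it springs forward if let go), and leave the tools and wood lying around undisturbed.

Things in the scene. Friction and masses are not known exactly. Their poses are not given: they have to be found in the camera images.
- sander: Fixed grey base plate, 240 (x) x 340 (y) mm, deck 30 mm above bench; origin under its centre; x away from the robot side, y left, z up. Two black drums, 70 mm dia., tops 80 mm above bench, at x +55, y +100 and -100 mm. Steel platen 110 mm wide at x +92, 80 mm high. Motor, 85 mm high, from y +172 to +272 at x +55. The tensioner arm lies on the near (-x) side of the drums.
- cap_left_top (a point): Centre of the flat top face of the round steel cap (56 mm diameter, 12 mm thick) on the left (+y) drum. Its top is 92 mm above the bench when seated; it starts 8 to 12 mm higher, on a push-fit stem.
- cap_right_top (a point): The same for the cap on the right (-y) drum.
- cap_left (a joint): How far the left cap has been pressed down, m: starts at 0 to 0.004, 0.012 is fully home on the drum (hard stop). It slides straight down against about 9 N of friction and stays where it is left.
- cap_right (a joint): The same for the right cap.
- handle (a point): On the axis of the tensioner arm's upright black handle, a round post of 18 mm diameter: this point is 112 mm above the bench, the post's top is 134 mm above the bench, the arm below it is up to 64 mm above the bench. It moves with the arm, on a circle of 170 mm radius about pivot.
- pivot (a point): On the vertical hinge axis of the tensioner arm, 56 mm above the bench, fixed on the sander at x -55, y +110 mm. The arm is a flat steel bar (22 mm wide) from here to the handle, with an idler roller (49 mm diameter, top 98 mm above the bench, 75 mm from the pivot) and a small sprung brass pawl pin.
- tension_arm (a joint): Arm angle, rad. 0: at rest, arm along the sander's -y; grows counter-clockwise from above, the handle going to the sander's +x, towards the drums. A spring returns it to 0: about 5 N at the handle at 0, 9 N at 0.38. The pawl rides over a ridge from 0.19 to 0.29, adding some 3 N, then snapping down with a click; it does not hold the arm. Hard end stop at 0.50.
- sanding_block_mid (a point): Bystander: centre of a loose cork block 32 x 60 x 30 mm standing on the sander's deck between drums and platen.
- hammer: Bystander: hammer lying on the bench at the sander's right end; origin under it, handle along its -x.
- slat_mid (a point): Bystander: centre of a pale wood slat 45 x 300 x 9 mm lying on the bench behind the sander.
- screwdriver: Bystander: screwdriver lying on the bench on the right; origin under it.
- glue_mid (a point): Bystander: centre of a closed glue bottle, 56 mm diameter, 150 mm high, on the bench at the far left.
- spoon: Bystander: wooden spoon lying on the bench on the left; origin under it.
- offcut_mid (a point): Bystander: centre of a wood offcut 70 x 45 x 35 mm on the bench at the far right.

How it is judged:
By the outcome, as a careful person would: the job done as asked, in the order asked, and still so for the second after the job is handed in, while the arm keeps its last pose, push and grip.
It also fails if it takes over 48 s, if anything falls off the work surface, if the arm or the gripper's body presses on something with over 40 N, if the wrist force passes 120 N, or if a joint passes its speed limit or range.

## Robot

A 6-joint arm with a two-finger parallel gripper is mounted at the origin on the work surface. World frame = base frame: x ahead of the robot, y to its left, z up, the work surface at z = 0. Lengths are in mm, angles in rad, forces in N, time in s.
With the tool pointing down it reaches from about 275 to 850 mm from the base axis. Payload 19 kg.
Tool frame: the origin (TCP) lies at the very end of the fingers, on their centre line; the grasp point (between the pads) lies 19 mm behind it (ctrl.pinch_z is the distance from the TCP to the grasp point, in mm); z points along the fingers, y is the line along which they close (so a half turn about z gives the same grasp; the last joint's range is limited). The gripper opens to 85 mm and grips with 20 to 120 N. Pads are 22 mm wide; open, the fingers measure 114 mm over their backs; the gripper's body (76 mm by 85 mm) begins 54 mm behind the grasp point. The pads swing forward as they close: fully open they stand 13 mm farther back than shut.
Start: joints at [-0.134, 0.15, 1.437, -0, 1.554, -0.134], TCP at [574.97, -0.016, 231.267] pointing down, gripper open.
Joint ranges: [-2.8, 2.8], [-0.68, 2.1], [0.12, 2.68], [-1.39, 4.53], [0.16, 2.79], [-2.81, 2.81]. Speed limits (rad/s): [1.89, 1.89, 2.22, 3.01, 3.01, 3.01].

## Interface

Orientations are given as [roll, pitch, yaw] about the fixed x, y, z axes, in that order (R = Rz(yaw) Ry(pitch) Rx(roll)).
In Python, from cell import ctrl gives the robot as it stands.
- The arm moves only by the tool carry_out, never from a script. Its argument "targets" is a list of rows, each a list of 3 entries, a list of its own where there are three numbers: the shift along the tool's x, y, z in m, then the turn, a rotation vector about the tool's x, y, z in degrees, then the closure, from -1 (fully open) to 1 (shut). In form: [[[tx, ty, tz], [rx, ry, rz], fingers], ...]. A call has 1 to 5 rows; each row shifts and turns the commanded pose from where the row before left it, along the tool's axes as they then stand; what a row does not reach is not made up. A row lasts 1/8 s, in which the tool goes at most 62.5 mm and 10.7 degrees, less where a joint would pass 70% of its speed; a pose out of reach is approached as far as the arm can. A call is refused whole if a number of a shift passes 0.0625 or a number of a turn 10.7, either way. A call with a gripper value outside its range is refused whole. The fingers move at their own pace and stop on an object; the grip force is fixed at half the most. Time passes only in rows, so rows that do not move let the fingers close. It gives the time, the measured TCP pose, the force, the opening and the grip force at its end, in the units of the state.
- ctrl.state(): the state, without advancing time (a new reading comes with each control period).
- ctrl.camera(name): name is "scene" or "side" or "wrist"; returns (picture, depth): 480x640x3 uint8, red, green, blue; 480x640 float32, mm along the optical axis (not along the pixel's ray), 0 where there is no reading.
- ctrl.calibration(name): a dict with "fx", "fy", "cx", "cy" (pixels), "dist" ([k1, k2, p1, p2, k3] as OpenCV has them; the pictures are not rectified), "pose" (4x4, takes a point from camera to world coordinates); the wrist camera has in their place "T_tool_cam" (4x4, takes a point from camera to tool coordinates, whose origin is the TCP and whose axes are the flange's). Camera axes: x right, y down, z forward; pixel columns grow to the right and rows downward; lengths in mm; the calibration is good to about 2 mm. A picture is of the moment at which its call begins: read the wrist's pose just before it. calibration takes no time and is no camera call.
- ctrl.job_done(): hands the job in; it is judged then, once.
Trained networks look in the newest picture that a camera, given by its name, has taken for a name from the list of things; names that differ only in an ending like _2 or _b are one class to them, and where a whole thing is asked for, a point or a joint stands for the part that bears it (a point fixed in the world has none). Each returns a list of dicts, best first, with "confidence" (0 to 1); they miss things now and then, are a little off and sometimes report something else, mostly with a low value. They report only what shows in the picture. A call takes as long as a camera call.
- ctrl.boxes_of(name, camera): "location" ([row, column] as shares, 0 to 1, of the picture: columns of its width, rows of its height, amid what is visible of it).
The state is a dict: "time_s": time; "joint_pos": joint angles; "qvel": joint speeds; "tau": joint torques, N m; "ee_pos": TCP position; "ee_rot": TCP orientation; "contact_force": force on the tool from outside, world axes, zero at the start; "wrist_torque": the same for the moment, N m; "grip_width": finger opening in mm; "gripper_force": force on a finger pad.
Only numpy, scipy, OpenCV 4.12 (cv2) and the standard library are available. Lean on these libraries where they do the work, as an engineer would, in place of code of your own. Each camera call takes 0.05 s, during which the arm holds its last target. There are 200 camera calls.

## Working session

There is one attempt and no reset: what is moved stays moved. The work goes in short steps, Python scripts to look and compute and a tool call to move; the robot and the scene stay as the last step left them, time stands still between calls to the robot, and variables do not carry over. Pictures are saved under pics/ and viewed, at most 10 in all, crops included, and the job is handed in when it is done.

Besides the shell and the picture viewer there is one more tool, called after "Emit:" in YAML: its name, and indented under it one key for each argument. carry_out: Moves the arm, as the interface text tells. Its arguments: {"type":"object","properties":{"targets":{"type":"array"}},"required":["targets"]}

```bash
mkdir -p pics; cat > h.py <<'E'
import numpy as np, cv2
from cell import ctrl
from scipy.spatial.transform import Rotation as R
def pose(cam, st=None):
    c=ctrl.calibration(cam)
    if 'pose' in c: return np.array(c['pose'])
    st=st or ctrl.state(); T=np.eye(4); T[:3,:3]=R.from_euler('xyz',st['ee_rot']).as_matrix(); T[:3,3]=st['ee_pos']
    return T@np.array(c['T_tool_cam'])
def cloud(cam,depth,P):
    c=ctrl.calibration(cam); K=np.array([[c['fx'],0,c['cx']],[0,c['fy'],c['cy']],[0,0,1]])
    v,u=np.mgrid[:480,:640]; p=np.stack([u,v],-1).reshape(-1,1,2).astype(np.float32)
    n=cv2.undistortPoints(p,K,np.array(c['dist'])).reshape(480,640,2)
    X=np.dstack([n*depth[...,None],depth]); W=X@P[:3,:3].T+P[:3,3]; W[depth==0]=np.nan
    return W
E
python3 - <<'E'
from h import *
st=ctrl.state(); print(st['ee_pos'],st['ee_rot'],st['grip_width'])
for cam in ['scene','side']:
    P=pose(cam); im,d=ctrl.camera(cam); cv2.imwrite(f'pics/{cam}0.png',im[...,::-1]); W=cloud(cam,d,P); np.save(cam+'.npy',W); print(cam,P[:3,3].round())
    for n in ['cap_left_top','cap_right_top','handle','pivot','sander','hammer','screwdriver']:
        for b in ctrl.boxes_of(n,cam)[:2]:
            r,c=b['location']; r=int(r*480);c=int(c*640); print(n,round(b['confidence'],2),(r,c),W[min(r,479),min(c,639)].round())
E
```

```text
[ 5.74753672e+02 -1.47075306e-03  2.30689013e+02] [-3.14040571e+00 -1.48028453e-04  1.57077098e+00] 85.3983608883253
scene [1448.  525. 1157.]
cap_left_top 0.71 (295, 359) [668. 161. 100.]
cap_right_top 0.86 (244, 313) [588. -13. 101.]
handle 0.94 (260, 379) [543. 147.  94.]
pivot 0.56 (289, 362) [651. 159. 104.]
pivot 0.53 (336, 477) [630. 427.  98.]
sander 0.65 (289, 365) [645. 164. 100.]
hammer 0.84 (227, 287) [ 512. -143.   27.]
screwdriver 0.57 (159, 226) [ 360. -469.   21.]
side [-101. -942.  981.]
cap_left_top 0.46 (209, 319) [665. 171.  99.]
cap_left_top 0.45 (230, 289) [518. 130.  91.]
cap_right_top 0.69 (212, 318) [647. 151. 104.]
cap_right_top 0.58 (246, 329) [573. -23. 100.]
handle 0.83 (228, 288) [517. 135.  96.]
pivot 0.81 (247, 310) [565.  74.  36.]
sander 0.76 (250, 306) [543.  65.  38.]
sander 0.34 (250, 358) [714.   0.   9.]
hammer 0.89 (296, 328) [ 488. -143.   24.]
hammer 0.3 (228, 290) [522. 131.  96.]
screwdriver 0.63 (397, 356) [ 343. -470.   30.]
screwdriver 0.25 (298, 329) [ 487. -150.   23.]
```

```bash
python3 - <<'E'
import cv2
a=cv2.imread('pics/scene0.png')[190:370,230:470];b=cv2.imread('pics/side0.png')[150:330,200:440]
cv2.imwrite('pics/c0.png',cv2.vconcat([cv2.resize(a,None,fx=1.65*2,fy=1.65,interpolation=2)[:, :],cv2.resize(b,None,fx=1.65*2,fy=1.65,interpolation=2)]) if 0 else cv2.resize(a,(800,600),interpolation=2))
cv2.imwrite('pics/c1.png',cv2.resize(b,(800,600),interpolation=2))
E
```

```text
(no output)
```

View pics/c0.png

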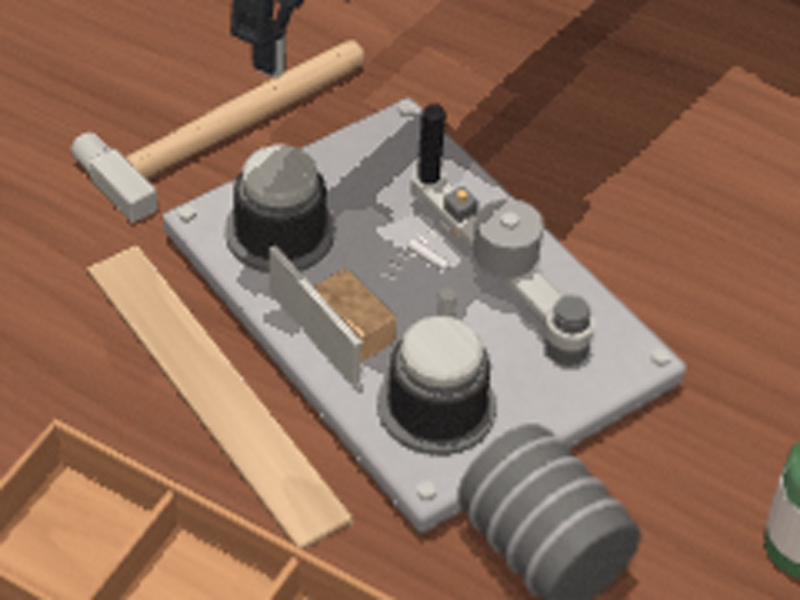

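View pics/c1.png

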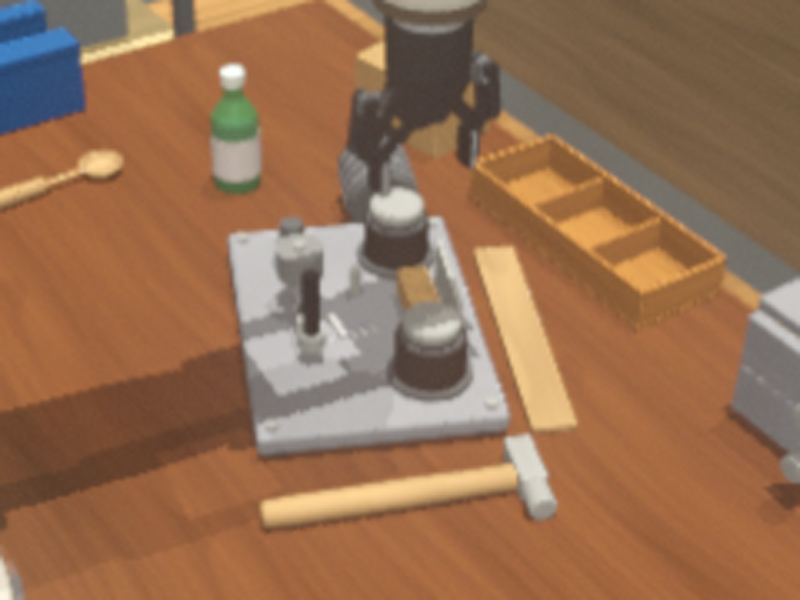

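The view shows the sander turned about -23°. The left cap is at scene pixel (362,295) and the right cap at (313,242). The black handle is at about (359,235), the idler is in mid-arm and the hammer is at the right end. I'll fit the geometry now.

```bash
python3 - <<'E'
from h import *
W=np.load('scene.npy'); im=cv2.imread('pics/scene0.png'); g=im.max(2)
def fit(r,c,zlo,zhi,rad=13):
    s=W[r-rad:r+rad,c-rad:c+rad].reshape(-1,3); s=s[(s[:,2]>zlo)&(s[:,2]<zhi)]
    (x,y),r_=cv2.minEnclosingCircle(s[:,:2].astype(np.float32)); return x,y,np.median(s[:,2]),r_,len(s),s.mean(0)
L=fit(295,362,93,112);Rr=fit(242,313,93,112);print(L);print(Rr)
l=np.array(L[5][:2]);r=np.array(Rr[5][:2]); 
d=l-r; yaw=np.arctan2(-d[0],d[1]); Rz=np.array([[np.cos(yaw),-np.sin(yaw)],[np.sin(yaw),np.cos(yaw)]])
O=(l+r)/2-Rz@[55,0]; print('dist',np.linalg.norm(d),'yaw',yaw,'O',O,'pivot',O+Rz@[-55,110],'handle0',O+Rz@[-55,-60],'h.38',O+Rz@[-55+170*np.sin(.38),110-170*np.cos(.38)])
s=W[220:246,350:368].reshape(-1,3); s=s[(s[:,2]>80)&(s[:,2]<145)]; print('handle',np.median(s,0),s[:,2].max(),len(s), s[s[:,2]>125].mean(0))
m=(np.linalg.norm(W[...,:2]-(O+Rz@[-55,110]),axis=2)<14); print('pivot z',np.nanmax(W[m][:,2]))
E
```

```text
(659.2423706054688, 164.79446411132812, np.float64(99.58702322442036), 29.191463470458984, 383, array([661.43871887, 165.2126748 ,  99.59264126]))
(578.5967407226562, -18.637012481689453, np.float64(100.19184529346433), 29.925199508666992, 306, array([580.58580866, -16.02243457, 100.16129556]))
dist 198.4524072876409 yaw -0.4196240297784555 O [570.78394378  97.00306227] pivot [565.37150809 219.86764439] handle0 [496.11059599  64.61647352] h.38 [558.63718557  50.00108235]
handle [498.34424415  66.34331664 114.18441454] 137.53935368183 137 [494.84197025  63.99709411 131.78902255]
pivot z 81.50645395384481
```

Emit:
carry_out:
  targets:
    - [[-0.017, 0.005, 0.03], [0, 0, 0], 1]
    - [[0, 0, 0.04], [0, 0, 0], 1]
    - [[0, 0, 0.03], [0, 0, 0], 1]
    - [[0, 0, 0], [0, 0, 0], 1]
    - [[0, 0, 0], [0, 0, 0], 1]

```text
time_s: 1.42
ee_pos: [580.5, -17.1, 132.7]
ee_rot: [3.14, 0.0, 1.571]
contact_force: [0.1, 0.0, 0.2]
grip_width: 0.3
gripper_force: 0.0
```

Emit:
carry_out:
  targets:
    - [[0, 0, 0.02], [0, 0, 0], 1]
    - [[0, 0, 0.01], [0, 0, 0], 1]
    - [[0, 0, 0.004], [0, 0, 0], 1]
    - [[0, 0, 0.003], [0, 0, 0], 1]
    - [[0, 0, 0], [0, 0, 0], 1]

```text
time_s: 2.05
ee_pos: [580.3, -17.0, 95.4]
ee_rot: [3.141, 0.0, 1.571]
contact_force: [-0.8, 0.2, 4.0]
grip_width: 0.0
gripper_force: 1.9
```

Emit:
carry_out:
  targets:
    - [[0, 0, 0.002], [0, 0, 0], 1]
    - [[0, 0, 0.002], [0, 0, 0], 1]
    - [[0, 0, 0], [0, 0, 0], 1]

```text
time_s: 2.42
ee_pos: [580.5, -17.0, 91.9]
ee_rot: [3.14, 0.0, 1.571]
contact_force: [-4.2, 0.4, 12.8]
grip_width: 0.3
gripper_force: 6.2
```

Emit:
carry_out:
  targets:
    - [[0, 0, 0.001], [0, 0, 0], 1]
    - [[0, 0, 0], [0, 0, 0], 1]

```text
time_s: 2.68
ee_pos: [580.6, -17.0, 91.8]
ee_rot: [3.139, 0.0, 1.571]
contact_force: [-9.7, 2.1, 23.4]
grip_width: -0.2
gripper_force: 12.0
```

Emit:
carry_out:
  targets:
    - [[0, 0, -0.04], [0, 0, 0], 1]
    - [[0.06, 0.026, 0], [0, 0, 0], 1]
    - [[0.06, 0.026, 0], [0, 0, 0], 1]
    - [[0.062, 0.028, 0], [0, 0, 0], 1]
    - [[0, 0, 0.02], [0, 0, 0], 1]

```text
time_s: 3.3
ee_pos: [657.0, 158.6, 110.4]
ee_rot: [3.138, -0.001, 1.575]
contact_force: [-0.3, -0.5, -0.3]
grip_width: 0.4
gripper_force: 0.0
```

Emit:
carry_out:
  targets:
    - [[0, 0, 0], [0, 0, 0], 1]

```text
time_s: 3.42
ee_pos: [654.5, 154.6, 107.7]
ee_rot: [-3.139, 0.001, 1.571]
contact_force: [0.5, -0.4, 0.0]
grip_width: -0.3
gripper_force: 0.0
```

Emit:
carry_out:
  targets:
    - [[0.01, 0.006, 0], [0, 0, 0], 1]
    - [[0, 0, 0.008], [0, 0, 0], 1]
    - [[0, 0, 0.004], [0, 0, 0], 1]
    - [[0, 0, 0.002], [0, 0, 0], 1]
    - [[0, 0, 0], [0, 0, 0], 1]

```text
time_s: 4.05
ee_pos: [661.7, 164.4, 95.9]
ee_rot: [3.14, -0.0, 1.57]
contact_force: [1.6, 1.2, 4.8]
grip_width: -0.1
gripper_force: 2.2
```

Emit:
carry_out:
  targets:
    - [[0, 0, 0.0015], [0, 0, 0], 1]
    - [[0, 0, 0], [0, 0, 0], 1]

```text
time_s: 4.3
ee_pos: [661.8, 164.3, 94.5]
ee_rot: [3.14, -0.0, 1.57]
contact_force: [1.1, 0.9, 6.3]
grip_width: 0.0
gripper_force: 3.2
```

Emit:
carry_out:
  targets:
    - [[0, 0, 0.002], [0, 0, 0], 1]
    - [[0, 0, 0.0015], [0, 0, 0], 1]
    - [[0, 0, 0], [0, 0, 0], 1]

```text
time_s: 4.68
ee_pos: [661.9, 164.4, 91.9]
ee_rot: [3.139, -0.0, 1.57]
contact_force: [-2.0, 1.0, 15.0]
grip_width: -0.0
gripper_force: 7.8
```

Emit:
carry_out:
  targets:
    - [[0, 0, 0.001], [0, 0, 0], 1]
    - [[0, 0, 0], [0, 0, 0], 1]

```text
time_s: 4.92
ee_pos: [662.0, 164.4, 91.8]
ee_rot: [3.139, -0.0, 1.57]
contact_force: [-6.5, -1.4, 24.8]
grip_width: -0.0
gripper_force: 12.3
```

Emit:
carry_out:
  targets:
    - [[0, 0, -0.05], [0, 0, 0], 1]
    - [[0, 0, -0.05], [0, 0, 0], 1]
    - [[-0.025, -0.042, 0], [0, 0, 0], -1]
    - [[-0.025, -0.042, 0], [0, 0, 0], -1]
    - [[-0.025, -0.042, 0], [0, 0, 0], -1]

```text
time_s: 5.55
ee_pos: [533.8, 88.7, 189.0]
ee_rot: [-3.141, 0.0, 1.57]
contact_force: [-0.2, -1.3, 0.8]
grip_width: 54.6
gripper_force: 0.0
```

Emit:
carry_out:
  targets:
    - [[-0.024, -0.04, 0], [0, 0, 0], -1]
    - [[0, 0, 0], [0, 0, 8], -1]
    - [[0, 0, 0], [0, 0, 8], -1]
    - [[0, 0, 0], [0, 0, 8], -1]
    - [[0, 0, 0], [0, 0, 0], -1]

```text
time_s: 6.18
ee_pos: [495.2, 65.4, 189.2]
ee_rot: [-3.141, 0.0, 1.152]
contact_force: [-0.4, -0.0, 0.6]
grip_width: 85.3
gripper_force: 0.0
```

```bash
python3 - <<'E'
from h import *
st=ctrl.state(); print(st['ee_pos'],st['ee_rot'],st['grip_width'])
P=pose('wrist',st); im,d=ctrl.camera('wrist'); cv2.imwrite('pics/w0.png',im[...,::-1]); W=cloud('wrist',d,P); np.save('w.npy',W); print(P[:3,3].round())
for n in ['handle','cap_left_top','cap_right_top']:
    for b in ctrl.boxes_of(n,'wrist')[:2]:
        r,c=b['location']; r=int(r*480);c=int(c*640); print(n,round(b['confidence'],2),(r,c),W[min(r,479),min(c,639)].round())
m=(abs(W[...,0]-496)<30)&(abs(W[...,1]-65)<30)&(W[...,2]>105)&(W[...,2]<145); s=W[m]; print(len(s),s.mean(0) if len(s) else 0,s[:,2].max() if len(s) else 0); t=s[s[:,2]>129]; print(len(t),cv2.minEnclosingCircle(t[:,:2].astype(np.float32)) if len(t) else 0,t.mean(0))
E
```

```text
[495.17900326  65.36199712 189.19584808] [-3.14143245e+00  1.42351947e-04  1.15217332e+00] 85.28082644275644
[525. 130. 332.]
cap_left_top 0.73 (18, 489) [650. 152.  91.]
cap_right_top 0.97 (286, 459) [578. -11.  91.]
cap_right_top 0.34 (153, 375) [564.  99.  29.]
921 [494.11677491  65.17874274 128.77479697] 136.04620582478847
637 ((493.0428161621094, 62.64408874511719), 8.935526847839355) [493.39679563  63.56630871 133.64366496]
```

View pics/w0.png

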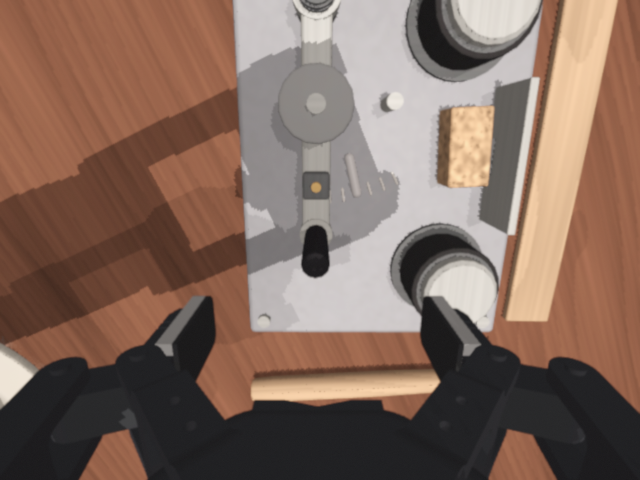

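The handle top is at pixel (315,265), so its axis is at (493,63). Both caps read 91 mm high, so they are seated. I'll descend around the handle.

Emit:
carry_out:
  targets:
    - [[-0.003, -0.001, 0.03], [0, 0, 0], -1]
    - [[0, 0, 0.03], [0, 0, 0], -1]
    - [[0, 0, 0.03], [0, 0, 0], -1]
    - [[0, 0, 0], [0, 0, 0], 0]
    - [[0, 0, 0], [0, 0, 0], 1]

```text
time_s: 7.0
ee_pos: [493.8, 63.3, 100.5]
ee_rot: [3.141, -0.0, 1.153]
contact_force: [0.3, 0.2, 0.4]
grip_width: 51.6
gripper_force: 0.0
```

Emit:
carry_out:
  targets:
    - [[0, 0, 0], [0, 0, 0], 1]
    - [[0, 0, 0], [0, 0, 0], 1]
    - [[0, 0, 0], [0, 0, 0], 1]

```text
time_s: 7.38
ee_pos: [493.5, 63.4, 100.4]
ee_rot: [3.141, -0.001, 1.152]
contact_force: [-3.9, 0.7, 9.0]
grip_width: 16.6
gripper_force: 58.2
```

Emit:
carry_out:
  targets:
    - [[0.0001, 0.0055, 0], [0, 0, -1.86], 1]
    - [[0.0001, 0.0055, 0], [0, 0, -1.86], 1]
    - [[0.0001, 0.0055, 0], [0, 0, -1.86], 1]
    - [[0.0001, 0.0055, 0], [0, 0, -1.86], 1]
    - [[0, 0, 0], [0, 0, 0], 1]

```text
time_s: 8.0
ee_pos: [514.2, 55.7, 100.3]
ee_rot: [3.141, -0.0, 1.282]
contact_force: [-6.5, 0.9, 10.7]
grip_width: 16.6
gripper_force: 58.4
```

Emit:
carry_out:
  targets:
    - [[0.0001, 0.0055, 0], [0, 0, -1.86], 1]
    - [[0.0001, 0.0055, 0], [0, 0, -1.86], 1]
    - [[0.0001, 0.0055, 0], [0, 0, -1.86], 1]
    - [[0.0001, 0.0055, 0], [0, 0, -1.86], 1]
    - [[0, 0, 0], [0, 0, 0], 1]

```text
time_s: 8.62
ee_pos: [535.7, 50.9, 100.4]
ee_rot: [3.141, -0.0, 1.412]
contact_force: [-3.2, 0.4, 8.7]
grip_width: 16.6
gripper_force: 58.6
```

Emit:
carry_out:
  targets:
    - [[0.0001, 0.0055, 0], [0, 0, -1.86], 1]
    - [[0.0001, 0.0055, 0], [0, 0, -1.86], 1]
    - [[0.0001, 0.0055, 0], [0, 0, -1.86], 1]
    - [[0.0001, 0.0055, 0], [0, 0, -1.86], 1]
    - [[0, 0, 0], [0, 0, 0], 1]

```text
time_s: 9.25
ee_pos: [557.2, 48.9, 100.3]
ee_rot: [-3.141, 0.0, 1.542]
contact_force: [-9.3, -0.4, 12.6]
grip_width: 16.1
gripper_force: 58.9
```

```bash
python3 - <<'E'
from h import *
st=ctrl.state(); p=np.array(st['ee_pos'])[:2]
for pv in [(562.8,218.7),(565.4,219.9)]:
    v=p-pv; print(np.linalg.norm(v), np.arctan2(v[1],v[0])+np.pi/2+.42)
for cam in ['scene','wrist']:
    im,d=ctrl.camera(cam); a=im[190:370,230:470] if cam=='scene' else im
    cv2.imwrite(f'pics/{cam}9.png',cv2.resize(a,(800,600) if cam=='scene' else (640,480),interpolation=2)[...,::-1])
    W=cloud(cam,d,pose(cam,st))
    for q in [(580.5,-17),(661.5,165)]:
        m=(np.linalg.norm(W[...,:2]-q,axis=2)<20)&(W[...,2]>85)&(W[...,2]<120); print(cam,q,m.sum(),np.median(W[m][:,2]) if m.any() else 0)
E
```

```text
169.90971754478375 0.3870445010005448
171.2138602392194 0.3720974395322956
scene (580.5, -17) 152 91.94866881668224
scene (661.5, 165) 182 92.03425572090259
wrist (580.5, -17) 339 92.09671484018722
wrist (661.5, 165) 5414 92.10862689559991
```

View pics/scene9.png

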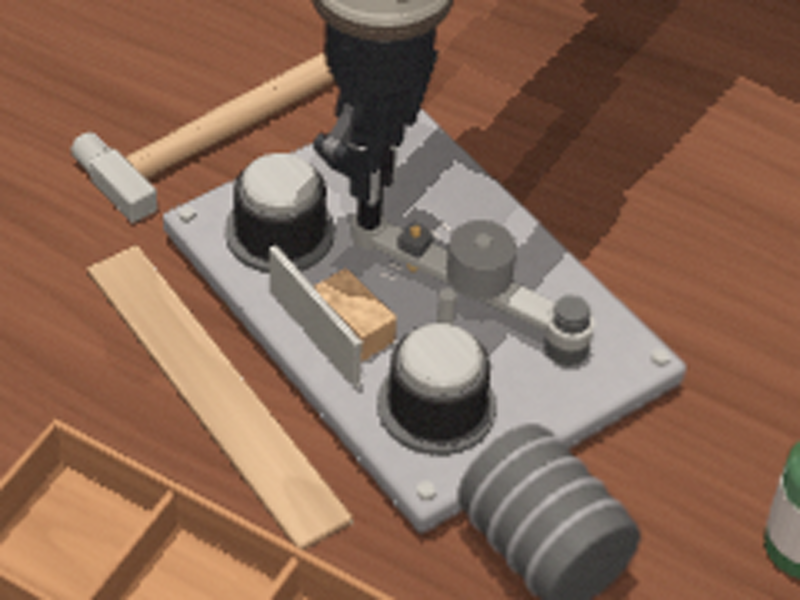

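View pics/wrist9.png

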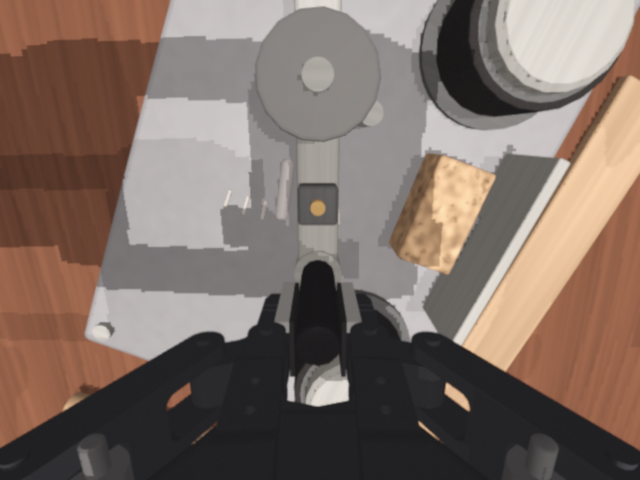

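The fingers hold the handle at pixel (318,310). The pawl (318,205) is past the ridge (283,190), and the idler is still short of its stop. The arm is at about 0.38 rad, both caps are at 92 mm, and the bystanders have not moved.

```bash
python3 -c "
from cell import ctrl
print(ctrl.job_done())"
```

```text
the job is handed in; nothing more can be done
None
```

I handed the job in at about 9 s with both caps pressed home at 92 mm and the gripper still holding the tensioner arm back at about 0.38 rad, past the pawl's ridge and short of the 0.50 stop; the tools and wood in view had not moved.

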